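# Set the shim-pack clamp to a quarter turn of slack and hold it

## Robot

A 6-joint arm with a two-finger parallel gripper is mounted at the origin on the work surface. World frame = base frame: x ahead of the robot, y to its left, z up, the work surface at z = 0. Lengths are in mm, angles in rad, forces in N, time in s.
With the tool pointing down it reaches from about 350 to 950 mm from the base axis. Payload 17.4 kg.
Tool frame: the origin (TCP) lies midway between the tips of the shut fingers; the grasp point (between the pads) lies 19 mm behind it; z points along the fingers, y is the line along which they close (so a half turn about z gives the same grasp; the last joint's range is limited). The gripper opens to 93 mm and grips with 3 to 60 N. Pads are 15 mm wide; open, the fingers measure 128 mm over their backs; the gripper's body (75 mm by 188 mm) begins 65 mm behind the grasp point.
Start: joints at [-0.038, 0.116, 1.442, -0, 1.584, -0.038], TCP at [675.005, -0.009, 218.646] pointing down, gripper open.
Joint ranges: [-2.83, 2.83], [-0.83, 2.19], [0.07, 2.5], [-1.14, 4.28], [0.01, 3], [-2.97, 2.97]. Speed limits (rad/s): [1.89, 1.89, 2.22, 3.14, 3.14, 3.14].

## Interface

Orientations are given as [roll, pitch, yaw] about the fixed x, y, z axes, in that order (R = Rz(yaw) Ry(pitch) Rx(roll)).
In Python, from bench import r, hand, planner, readout, read_camera, ticket gives the robot as it stands. Calls block until the motion is done:
- r.move_to(position, orientation): joint-space move of the TCP to a pose.
- r.move_linear(position, attitude=None, v=150, guard=None): straight line of the TCP; attitude=None keeps the orientation; v is the mean speed in mm/s. With guard (N) it stops when the force on the tool has changed by that much, and returns True; else False.
- r.movej(angles): joint-space move.
- hand.move_gripper(opening): finger opening in mm; the grip force is fixed at half the most; returns when the fingers have stopped.
- r.sleep(seconds).
- planner.ik(position, orientation): joint angles nearest the present ones, or None.
- readout.read_state(): the state.
- read_camera(name): name is "scene" or "side" or "wrist"; returns a dict with "image" (420x560x3 uint8, blue, green, red), "mtx" (3x3 intrinsics, pixels), "R" (3x3) and "t" (3): a world point X has camera coordinates R X + t. Camera axes: x right, y down, z forward; pixel columns grow to the right and rows downward; lengths in mm; the calibration is good to about 2 mm. A picture is of the moment at which its call begins. There is no depth.
A pose or a line that the arm cannot do raises r.Unreachable and nothing moves.
- ticket.finish_job(): hands the job in; it is judged then, once.
The state is a dict: "clock": time; "joint_pos": joint angles; "joint_velocities": joint speeds; "joint_efforts": joint torques, N m; "tool_pos": TCP position; "tcp_rot": TCP orientation; "force": force on the tool from outside, world axes, zero at the start; "torque": the same for the moment, N m; "grip_width": finger opening in mm; "finger_force": force on a finger pad.
Only numpy, scipy, OpenCV 4.12 (cv2) and the standard library are available. Lean on these libraries where they do the work, as an engineer would, in place of code of your own. Each camera call takes 0.05 s, during which the arm holds its last target. There are 200 camera calls.

## Task

The shim pack on the jig plate still has to be clamped so that its strips can just be slid square. Swing the clamp strap round by its finger post until it lies across the pack against its stop pin, then screw the knurled brass cap nut down (clockwise) until it bottoms out on the strap, and back it off a quarter turn. Finish still gripping the nut at that setting, with the strap still at its stop, so that the nut cannot creep, and leave the other things on the table, the toggle switch and the push button alone.

Things in the scene. Friction and masses are not known exactly. Their poses are not given: they have to be found in the camera images.
- clamp: Fixed shim-pack clamp. Aluminium jig plate 180 x 180 x 16 mm; origin: centre of its underside, z up. In its frame the vertical stud, axis of strap and nut, is at x 0, y +45 mm; the shim pack (strips 150 mm long in x, stack 40 mm wide) is centred at x 0, y -17 mm, its top 47.5 mm above the table. A heel post at y +77 mm is lower than the strap.
- strap (a joint): Angle (rad) of the flat steel strap about the stud. 0: against the stop pin, pointing along the plate's -y across the pack. Grows anticlockwise seen from above; starts at 0.9 to 1.5. At angle a its finger post is 97 mm x (sin a, -cos a) from the stud in the plate's frame. 28 mm wide, end 122 and tail 40 mm from the stud, top face 58 mm above the table. Stays where left; 1 N at the post turns it.
- strap_post (a point): Point on the axis of the strap's upright black finger post, 84 mm above the table. The post is a round pin, 14 mm in diameter, 40 mm tall: from the strap's top face (58 mm above the table) up to 98 mm. Moves with the strap.
- stop_pin (a point): Top centre of the fixed steel stop pin on the plate, 10 mm in diameter, 60 mm above the table. The strap's edge meets it, and stops hard, when the strap is home.
- nut (a joint): Turn (rad) of the brass nut on the stud, growing clockwise seen from above, which screws it down 8 mm per full turn (1.27 mm per rad). Starts at 0.8 to 2.4, already on its thread; bottoms out hard on the strap's washer at 5.0 (fingers turned further slip round it); a quarter turn back is 3.43. Drag about 0.06 N m; stays where left; cannot come off.
- nut_grip (a point): Point on the axis of the knurled cap nut, 20 mm above its underside, at the height to grip; sinks and turns with the nut. The nut is a round brass cylinder 44 mm in diameter, 32 mm tall (plus a 1.5 mm disc with an index line on top). Bottomed out, its underside is 61 mm and this point 81 mm above the table; 3.3 to 5.3 mm higher at the start. The strap's top face below is at 58 mm.
- weight: Loose bystander: lead-grey tungsten weight with a knob, 40 mm in diameter, 50 mm tall, beside the jig plate. Origin: centre of underside.
- block: Loose bystander: teal acetal block 60 x 40 x 30 mm. Origin: centre of underside.
- strip_a: Loose bystander: aluminium shim strip 120 x 25 x 6 mm, flat on the table. Origin: centre of underside.
- strip_b: Loose bystander: a second aluminium shim strip, 120 x 25 x 6 mm. Origin: centre of underside.
- driver: Loose bystander: screwdriver lying at the right of the table.
- dish: Loose bystander: shallow steel bowl, 90 mm across, 35 mm tall, at the left. Origin: centre of underside.
- toggle (a joint): Bystander: large toggle switch on the steel end cap at the left end of the table; angle, 0 at the start, grows if thrown.
- push (a joint): Bystander: chrome push button beside the toggle; travel in m, 0 at rest, grows if pressed.

How it is judged:
By the outcome, as a careful person would: the job done as asked, in the order asked, and still so for the second after the job is handed in, while the arm keeps its last pose, push and grip.
It also fails if it takes over 67 s, if anything falls off the work surface, if the arm or the gripper's body presses on something with over 40 N, if the wrist force passes 120 N, or if a joint passes its speed limit or range.

## Working session

There is one attempt and no reset: what is moved stays moved. The work goes in short steps, each a Python script; the robot and the scene stay as the last script left them, time stands still between calls to the robot, and variables do not carry over. Pictures are saved under pics/ and viewed, at most 10 in all, crops included, and the job is handed in when it is done.

```bash
mkdir -p pics; ls; python3 - <<'E'
from bench import r, readout, read_camera
import cv2,numpy as np
for n in ("scene","side"):
    c=read_camera(n); cv2.imwrite(f"pics/{n}0.png",c["image"]); np.savez(f"{n}0.npz",**c)
    print(n,c["mtx"].tolist(),c["R"].round(3).tolist(),c["t"])
s=readout.read_state(); print(s["clock"],s["tool_pos"],s["tcp_rot"],s["grip_width"])
E
```

```text
pics
scene [[386.73700593859655, 0.0, 277.54925438257357], [0.0, 386.73700593859655, 216.50833922433645], [0.0, 0.0, 1.0]] [[0.774, 0.633, 0.014], [0.403, -0.477, -0.781], [-0.488, 0.61, -0.624]] [-364.39101884 -135.43371122 1495.0395196 ]
side [[530.3404259925705, 0.0, 285.98972416545075], [0.0, 530.3404259925705, 208.94791599444935], [0.0, 0.0, 1.0]] [[-0.814, -0.58, 0.023], [-0.346, 0.453, -0.822], [0.466, -0.677, -0.569]] [ 385.33879276  254.14474395 1197.22461062]
0.1 [ 6.74817156e+02 -2.42728645e-03  2.17989467e+02] [-3.14057675e+00 -4.47294181e-05  1.57077050e+00] 92.744895156572
```

View pics/scene0.png

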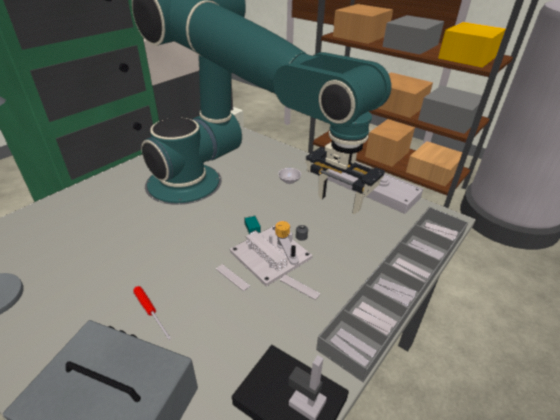

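View pics/side0.png

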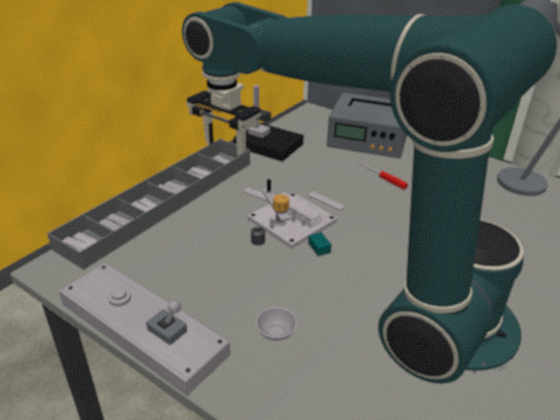

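Scene view: nut at about (283,229), post (293,250), weight (302,233), block (252,225). Side view: nut (281,204), post (269,186). I'll enlarge both for precision.

```bash
python3 - <<'E'
import cv2,numpy as np
a=cv2.imread("pics/scene0.png")[205:305,210:330]; b=cv2.imread("pics/side0.png")[165:265,225:355]
a=cv2.resize(a,None,fx=5,fy=5,interpolation=2)[:, :]; b=cv2.resize(b,None,fx=5,fy=5,interpolation=2)
cv2.imwrite("pics/cs.png",a); cv2.imwrite("pics/cd.png",b)
E
```

```text
(no output)
```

View pics/cs.png

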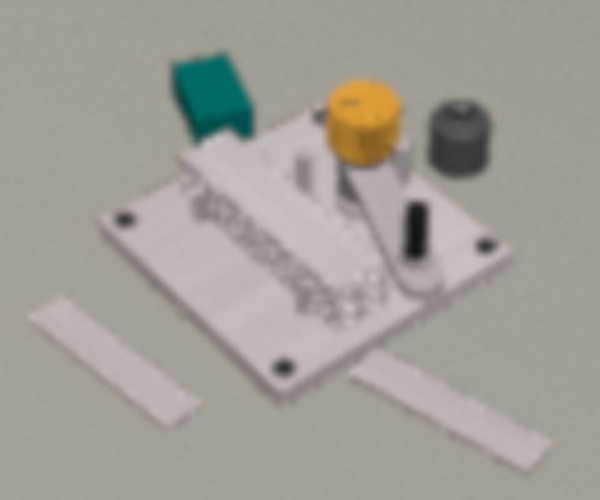

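View pics/cd.png

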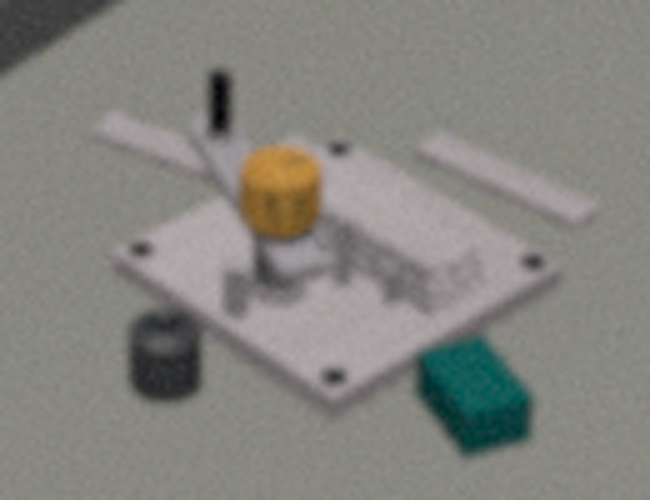

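Both crops show the same layout. The nut sits near the plate's upper edge, the strap points along about +x of the plate, and the post centre is at crop (416,231) in scene and (220,102) in side. Plate screws are visible in both. Next I triangulate.

```bash
cat > tri.py <<'E'
import cv2,numpy as np
def P(n):
    c=np.load(n+".npz"); return c["mtx"]@np.c_[c["R"],c["t"]]
def tri(a,b,na="scene0",nb="side0"):
    X=cv2.triangulatePoints(P(na),P(nb),np.array(a,float).T,np.array(b,float).T); return (X[:3]/X[3]).T
E
python3 - <<'E'
from tri import *
# order: screws -x-y, +x-y, +x+y, -x+y ; nut centre, post centre, weight
s=np.array([[124,219],[284,368],[486,246],[320,117],[363,122],[416,231],[460,138]])/5+[210,205]-.4
d=np.array([[533,262],[339,149],[141,249],[335,376],[281,192],[220,102],[165,357]])/5+[225,165]-.4
X=tri(s,d); print(X.round(1))
for n,q in (("scene0",s),("side0",d)):
    h=np.c_[X,np.ones(7)]@P(n).T; print((h[:,:2]/h[:,2:]-q).round(2).tolist())
c=X[:4].mean(0); ex=(X[1]+X[2]-X[0]-X[3]); ey=(X[2]+X[3]-X[0]-X[1])
ax=np.arctan2(ex[1],ex[0]); ay=np.arctan2(ey[1],ey[0])-np.pi/2
print("centre",c,"yaw",ax,ay)
for y in (ax,ay): print("stud",c[:2]+45*np.array([-np.sin(y),np.cos(y)]))
v=X[5,:2]-X[4,:2]; print("post r",np.hypot(*v),"a",(np.arctan2(v[1],v[0])-ax+np.pi/2+np.pi)%(2*np.pi)-np.pi)
E
```

```text
[[ 427.2 -154.7   16.8]
 [ 580.8 -184.    16.4]
 [ 610.3  -31.1   16.7]
 [ 456.9   -2.7   16.3]
 [ 527.   -48.4   80.4]
 [ 608.4 -102.    79.8]
 [ 538.7   38.9   16.4]]
[[0.18, 0.03], [0.14, 0.01], [0.09, -0.0], [0.2, 0.02], [0.03, 0.0], [0.1, 0.0], [0.01, 0.0]]
[[0.1, -0.02], [0.07, -0.0], [0.05, 0.0], [0.13, -0.01], [0.02, -0.0], [0.05, 0.0], [0.01, 0.0]]
centre [518.81010931 -93.13274524  16.53289992] yaw -0.18575390604719474 -0.19165033524360942
stud [527.12104784 -48.90686706]
stud [527.38167661 -48.95664046]
post r 97.4839064684472 a 1.1742101402850862
```

Screw heights (16.5 mm), the stud offset, and the post radius (97.5 mm) all match the spec. Strap angle is about 1.17 and plate yaw about -0.188. Next I straddle the post loosely and sweep it to the stop with a force guard.

```bash
cat > geo.py <<'E'
import numpy as np
from bench import r, hand, planner, readout, read_camera, ticket
S=np.array([527.1,-48.7]); AX=-0.188; A0=1.174
def pose(a,z,rad=97):
    phi=AX-np.pi/2+a
    return [*(S+rad*np.array([np.cos(phi),np.sin(phi)])),z],[np.pi,0,phi+np.pi]
E
python3 - <<'E'
from geo import *
hand.move_gripper(40)
r.move_to(*pose(A0,160)); r.move_linear(pose(A0,70)[0],v=100)
f0=np.array(readout.read_state()["force"]); print(readout.read_state()["clock"],f0)
a=A0
while a>-0.3:
    a-=0.1 if a>0.15 else 0.03
    p,o=pose(a,70); hit=r.move_linear(p,o,v=60,guard=8)
    s=readout.read_state(); f=np.array(s["force"])-f0
    print(round(a,3),hit,f.round(1))
    if hit or np.hypot(*f[:2])>10: break
q=s["tool_pos"]; v=np.array(q[:2])-S; print("a tool",np.arctan2(v[1],v[0])-AX+np.pi/2, s["clock"])
p,o=pose(a+0.08,70); r.move_linear(p,o,v=60); p[2]=190; r.move_linear(p,v=150)
c=read_camera("side")
import cv2; cv2.imwrite("pics/side1.png",cv2.resize(c["image"][135:265,200:370],None,fx=4,fy=4,interpolation=2))
print(readout.read_state()["clock"],readout.read_state()["joint_pos"])
E
```

```text
3.2 [-0.47497135 -0.13473372  0.15420142]
1.074 False [ 0.6  0.4 -1.1]
0.974 False [0.3 0.1 0.4]
0.874 False [ 1.  -0.3  0.4]
0.774 False [0.4 0.1 0.3]
0.674 False [ 1.2 -0.7 -0.8]
0.574 False [ 1.3 -0.1 -0.2]
0.474 False [ 0.7  0.6 -0.4]
0.374 False [ 0.2 -0.7 -0.5]
0.274 False [0.5 0.2 0. ]
0.174 False [-0.1  0.9  0. ]
0.074 False [ 1.3  0.9 -0.6]
0.044 False [1.6 0.1 1.3]
0.014 False [-0.2  0.5  0.1]
-0.016 False [-0.3 -0.8 -0.2]
-0.046 False [ 0.1 -0.4  0.3]
-0.076 False [-0.3  0.4 -0.7]
-0.106 False [-0.1 -0.2  0.6]
-0.136 False [ 0.2  0.1 -0.6]
-0.166 False [10.3 -1.7 -4.9]
a tool -0.15621233039637938 8.5917
9.875 [-3.25406064e-01 -2.15278559e-01  1.80896275e+00 -3.58950697e-06
  1.54961503e+00 -5.13031293e-02]
```

View pics/side1.png

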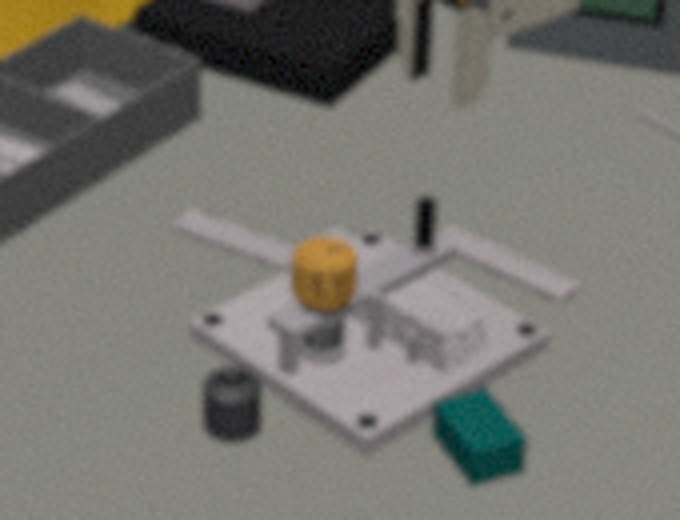

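The post has moved across the pack, to crop (425,222), which is side pixel (306,190). The force rose hard at the expected angle, so the strap is at its stop. The neighbours look untouched. Next I grip the nut with joint 6 near its lower end, so one grip covers the whole turn.

```bash
python3 - <<'E'
from geo import *
from tri import P
for z in (78,):
    h=P("side0")@np.r_[pose(0,z)[0],1]; print("expected post px",h[:2]/h[2])
hand.move_gripper(75)
z=68.5
q=np.array(planner.ik([*S,150],[np.pi,0,1.38])); q[5]=-2.85; r.movej(q)
s=readout.read_state(); print(s["tool_pos"],s["tcp_rot"],s["joint_pos"][5],s["clock"])
f0=np.array(s["force"]); t0=np.array(s["torque"])
print("hit",r.move_linear([*S,z],v=80,guard=10))
hand.move_gripper(40); r.sleep(.3)
s=readout.read_state(); R=s["tcp_rot"]
print("w",s["grip_width"],s["finger_force"],"f",np.array(s["force"])-f0,"t",np.array(s["torque"])-t0,s["tool_pos"],R,s["clock"])
y=np.array([np.sin(R[2]),-np.cos(R[2])]); print("f along y",(np.array(s["force"])-f0)[:2]@y)
E
```

```text
expected post px [305.98829495 190.72364544]
[527.1148255  -48.75224846 150.03062136] [-3.14154472e+00  3.48494122e-05 -2.00343733e+00] -2.849380719266581 13.0083
hit False
w 43.09633662706548 29.998680353164673 f [-15.47212444   6.80250167   9.94841789] t [ 1.11697278  2.71125491 -0.05475185] [525.63285855 -48.02541248  68.3746422 ] [ 3.13747136e+00 -3.02486978e-04 -2.00253497e+00] 15.0917
f along y 16.898906395708806
```

The grip closed with a 17 N side load, so the stud is about 1.6 mm off towards (-x,+y). I'll re-centre by force and screw down in steps, following the thread, and watch the torque.

```bash
cat > turn.py <<'E'
from geo import *
import json
F0=None
def step(st,d):
    """turn nut by d rad clockwise, follow thread, then centre on side force"""
    st["yaw"]-=d; st["z"]-=d*8/(2*np.pi)*st.get("k",1)
    q=planner.ik([*st["S"],st["z"]],[np.pi,0,st["yaw"]]); r.movej(q); r.sleep(.05)
    s=readout.read_state(); f=np.array(s["force"])[:2]
    y=np.array([np.sin(st["yaw"]),-np.cos(st["yaw"])])
    st["S"]=list(np.array(st["S"])+0.06*(f@y)*y)
    return s,f@y
def show(st,s,fy): print(round(st["yaw"],3),"j6",round(s["joint_pos"][5],3),"yaw",round(s["tcp_rot"][2],3),"tz",round(s["torque"][2],3),"e6",round(s["joint_efforts"][5],3),"fy",round(fy,1),"fz",round(s["force"][2],1),"S",np.round(st["S"],2),round(s["clock"],2))
E
python3 - <<'E'
from turn import *
st=dict(S=[526.0,-48.2],yaw=-2.0034,z=68.5)
for _ in range(2): show(st,*step(st,0))
for i in range(8):
    s,fy=step(st,0.25); show(st,s,fy)
    if abs(s["torque"][2])>.35: break
json.dump(st,open("st.json","w"))
E
```

```text
-2.003 j6 -2.849 yaw -2.003 tz 0.053 e6 0.056 fy 5.8 fz 3.0 S [525.68 -48.05] 15.39
-2.003 j6 -2.849 yaw -2.003 tz 0.014 e6 0.055 fy 4.0 fz 2.7 S [525.47 -47.95] 15.69
-2.253 j6 -2.603 yaw -2.249 tz -0.001 e6 0.272 fy 3.0 fz 1.3 S [525.33 -47.84] 16.09
-2.503 j6 -2.354 yaw -2.497 tz -0.049 e6 0.235 fy 2.0 fz 0.9 S [525.25 -47.74] 16.49
-2.753 j6 -2.105 yaw -2.747 tz -0.08 e6 0.225 fy 3.2 fz 0.2 S [525.18 -47.56] 16.89
-3.003 j6 -1.855 yaw -2.997 tz -0.019 e6 0.223 fy 2.5 fz -1.2 S [525.16 -47.41] 17.29
-3.253 j6 -1.604 yaw 3.037 tz -0.049 e6 0.223 fy 2.7 fz -2.3 S [525.18 -47.25] 17.69
-3.503 j6 -1.354 yaw 2.787 tz 0.004 e6 0.224 fy 3.0 fz -3.7 S [525.24 -47.08] 18.09
-3.753 j6 -1.104 yaw 2.537 tz 0.006 e6 0.226 fy 3.7 fz -3.5 S [525.37 -46.9 ] 18.49
-4.003 j6 -0.853 yaw 2.287 tz 0.011 e6 -0.088 fy 3.9 fz -4.6 S [525.55 -46.75] 18.89
```

```bash
sed -i 's/+0.06\*(f@y)\*y/+0.06*np.sign(f@y)*max(abs(f@y)-4,0)*y/' turn.py
python3 - <<'E'
from turn import *
st=json.load(open("st.json"))
for i in range(18):
    s,fy=step(st,0.15); show(st,s,fy)
    if abs(s["torque"][2])>.3: break
json.dump(st,open("st.json","w")); print(s["grip_width"],s["finger_force"])
E
```

```text
-4.153 j6 -0.704 yaw 2.137 tz -0.002 e6 0.308 fy 2.0 fz -4.1 S [525.55 -46.75] 19.21
-4.303 j6 -0.552 yaw 1.985 tz -0.082 e6 0.177 fy 2.4 fz -5.6 S [525.55 -46.75] 19.52
-4.453 j6 -0.402 yaw 1.836 tz -0.088 e6 0.179 fy 4.5 fz -5.1 S [525.58 -46.74] 19.84
-4.603 j6 -0.252 yaw 1.686 tz -0.11 e6 0.18 fy 6.0 fz -6.2 S [525.7  -46.73] 20.16
-4.753 j6 -0.102 yaw 1.536 tz -0.068 e6 0.179 fy 5.7 fz -4.8 S [525.8  -46.73] 20.48
-4.903 j6 0.048 yaw 1.386 tz -0.068 e6 0.179 fy 5.7 fz -4.8 S [525.89 -46.75] 20.79
-5.053 j6 0.198 yaw 1.236 tz -0.055 e6 0.179 fy 5.5 fz -5.3 S [525.98 -46.78] 21.11
-5.203 j6 0.348 yaw 1.086 tz -0.122 e6 0.167 fy 4.3 fz -1.6 S [525.99 -46.79] 21.43
-5.353 j6 0.497 yaw 0.937 tz -0.061 e6 0.286 fy 3.6 fz 3.5 S [525.99 -46.79] 21.74
-5.503 j6 0.648 yaw 0.785 tz -0.054 e6 0.155 fy 3.6 fz 4.9 S [525.99 -46.79] 22.06
-5.653 j6 0.798 yaw 0.635 tz -0.027 e6 0.154 fy 4.3 fz 7.5 S [526.  -46.8] 22.38
-5.803 j6 0.948 yaw 0.485 tz -0.053 e6 0.146 fy 4.2 fz 7.8 S [526.01 -46.81] 22.69
-5.953 j6 1.098 yaw 0.335 tz -0.067 e6 0.14 fy 5.0 fz 7.1 S [526.03 -46.87] 23.01
-6.103 j6 1.248 yaw 0.185 tz -0.041 e6 0.14 fy 3.9 fz 10.1 S [526.03 -46.87] 23.32
-6.253 j6 1.398 yaw 0.035 tz -0.139 e6 0.14 fy 5.3 fz 10.0 S [526.03 -46.95] 23.64
-6.403 j6 1.548 yaw -0.115 tz -0.042 e6 0.146 fy 5.7 fz 11.8 S [526.02 -47.05] 23.96
-6.553 j6 1.698 yaw -0.265 tz -0.074 e6 0.141 fy 3.7 fz 12.1 S [526.02 -47.05] 24.27
-6.703 j6 1.848 yaw -0.415 tz -0.068 e6 0.138 fy 5.4 fz 11.2 S [525.98 -47.13] 24.59
43.195462562952216 30.002804696559906
```

From yaw ≈ -5.15 (3.15 rad turned) fz climbs by about 10 N/mm, so the nut stopped sinking there. I've now turned more than the 4.2 rad maximum, but the torque never showed a clear rise. I'll look at the nut and its index line.

```bash
python3 - <<'E'
from turn import *
import cv2
w=read_camera("wrist"); c=read_camera("side"); np.savez("wrist1.npz",**w)
a=cv2.resize(w["image"],(560,420)); b=cv2.resize(c["image"][150:240,235:315],None,fx=4.667,fy=4.667,interpolation=2)[:420,:240]
im=np.hstack([a,cv2.copyMakeBorder(b,0,420-b.shape[0],0,0,0)]); print(im.shape); cv2.imwrite("pics/w1.png",im)
h=w["mtx"]@(w["R"]@np.array([525.7,-47.3,94.5])+w["t"]); print(h[:2]/h[2])
print(readout.read_state()["tool_pos"])
E
```

```text
(420, 800, 3)
[282.48691898 310.1416957 ]
[526.5306997  -47.80027237  63.84893616]
```

View pics/w1.png

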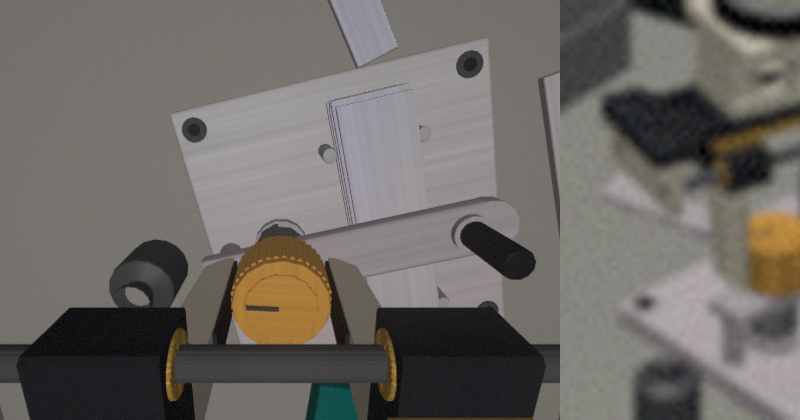

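The wrist view shows the index line clearly, from (247,308) to (278,309) on the nut top at about (281,305). The strap lies square across the pack. I'll rectify the nut top to world coordinates and check whether the line moves when I turn further.

```bash
cat > idx.py <<'E'
import cv2,numpy as np
def idx(w,z=94.5,c=(525.7,-47.3),name=None):
    """world angle of dark index line on nut top: rectify plane z, fit darkest blob"""
    g=np.linspace(-25,25,401); X,Y=np.meshgrid(g,-g)
    p=np.stack([X+c[0],Y+c[1],np.full_like(X,z)],-1)@w["R"].T+w["t"]; p=p@w["mtx"].T
    m=(p[...,:2]/p[...,2:]).astype(np.float32)
    im=cv2.remap(w["image"],m,None,cv2.INTER_CUBIC)
    k=((im[...,2]<95)&(np.hypot(X,Y)<19.5)).astype(np.uint8)
    n,l,st,ce=cv2.connectedComponentsWithStats(k)
    best=[(st[i,4],i) for i in range(1,n)]; i=max(best)[1]
    pts=np.argwhere(l==i)[:,::-1].astype(np.float32)
    vx,vy,x0,y0=cv2.fitLine(pts,cv2.DIST_L2,0,.01,.01).ravel()
    if name: cv2.imwrite(name,im)
    ctr=(ce[i]-200)/8*[1,-1]; ang=np.arctan2(-vy,vx)
    if np.dot(ctr,[np.cos(ang),np.sin(ang)])<0: ang+=np.pi   # point outward
    d=np.ptp(pts@np.array([vx,vy]))/8
    return round(float(ang%(2*np.pi)),3),ctr.round(1),round(float(d),1),int(st[i,4])
E
python3 - <<'E'
from turn import *
from idx import idx
st=json.load(open("st.json")); st["k"]=0; st["z"]+=1.2
print(idx(np.load("wrist1.npz"),name="pics/rect1.png"))
show(st,*step(st,0)); print(idx(read_camera("wrist")))
for d in (.15,.15,.15):
    show(st,*step(st,d)); print(idx(read_camera("wrist")))
json.dump(st,open("st.json","w"))
E
```

```text
(1.157, array([-16.4,   7.2]), 19.4, 2299)
-6.703 j6 1.847 yaw -0.415 tz -0.032 e6 -0.049 fy 3.0 fz -1.5 S [525.98 -47.13] 24.99
(1.157, array([-16.5,   7.2]), 19.3, 2112)
-6.853 j6 1.996 yaw -0.563 tz -0.078 e6 0.178 fy 2.5 fz 3.4 S [525.98 -47.13] 25.36
(1.102, array([4.4, 7.7]), 13.9, 1865)
-7.003 j6 2.146 yaw -0.713 tz -0.061 e6 0.143 fy 3.4 fz 5.4 S [525.98 -47.13] 25.73
(1.099, array([4.5, 7.7]), 14.0, 1866)
-7.153 j6 2.296 yaw -0.862 tz -0.092 e6 0.147 fy 2.7 fz 6.6 S [525.98 -47.13] 26.09
(1.101, array([4.5, 7.8]), 13.9, 1858)
```

View pics/rect1.png

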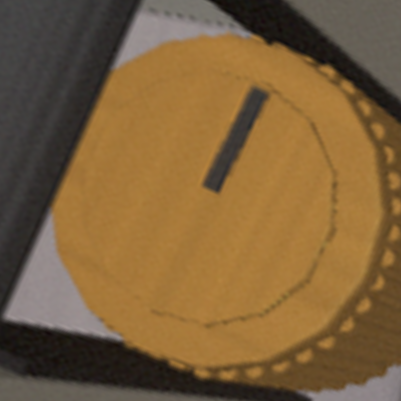

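The rectified view shows the index line from (212,188) to (262,92), a world angle of 1.10 rad. It didn't move while the tool turned another 0.45 rad, so the nut is bottomed out. Next I back off π/2, using the line as the measure.

```bash
sed -i 's/<19.5)/<14.5)/' idx.py; python3 - <<'E'
from turn import *
from idx import idx
import cv2
st=json.load(open("st.json")); a0=idx(read_camera("wrist"))[0]; st["k"]=1; t=0
for d in [.2]*7+[0]*3:
    if d==0:
        d=np.pi/2-t
        if abs(d)<.01: break
    s,fy=step(st,-d); show(st,s,fy)
    m=idx(read_camera("wrist"),94.5+1.27*t); t=m[0]-a0; print(m,"back",round(t,3))
json.dump(st,open("st.json","w"))
r.sleep(.5); w=read_camera("wrist"); print(idx(w,96.5)[0]-a0, readout.read_state()["finger_force"],readout.read_state()["clock"])
cv2.imwrite("pics/w2.png",w["image"]); np.savez("wrist2.npz",**w)
for a in (0,.03): # predicted post base/top at strap angle a
    for z in (58,98):
        p=pose(a,z)[0]; h=w["mtx"]@(w["R"]@np.array(p)+w["t"]); print(a,z,h[:2]/h[2])
E
```

```text
-6.953 j6 2.095 yaw -0.662 tz 0.079 e6 -0.153 fy 3.7 fz 6.4 S [525.98 -47.13] 26.55
(1.303, array([2.6, 7.8]), 12.6, 1702) back 0.2
-6.753 j6 1.895 yaw -0.462 tz 0.053 e6 -0.154 fy 3.9 fz 6.5 S [525.98 -47.13] 26.96
(1.502, array([1.1, 8. ]), 12.8, 1709) back 0.399
-6.553 j6 1.695 yaw -0.262 tz 0.047 e6 -0.154 fy 4.4 fz 6.1 S [525.98 -47.15] 27.37
(1.704, array([-0.4,  8. ]), 13.1, 1714) back 0.601
-6.353 j6 1.495 yaw -0.062 tz 0.071 e6 -0.154 fy 3.4 fz 5.6 S [525.98 -47.15] 27.77
(1.904, array([-1.9,  7.7]), 13.3, 1739) back 0.801
-6.153 j6 1.295 yaw 0.138 tz -0.002 e6 -0.153 fy 4.3 fz 5.9 S [525.98 -47.17] 28.18
(2.103, array([-3.4,  7. ]), 13.5, 1778) back 1.0
-5.953 j6 1.095 yaw 0.338 tz 0.028 e6 -0.153 fy 4.2 fz 5.7 S [525.99 -47.18] 28.59
(2.302, array([-4.7,  6.1]), 13.7, 1784) back 1.199
-5.753 j6 0.895 yaw 0.538 tz 0.03 e6 -0.153 fy 3.1 fz 6.7 S [525.99 -47.18] 29.0
(2.502, array([-5.7,  4.8]), 13.9, 1799) back 1.399
-5.582 j6 0.723 yaw 0.71 tz 0.077 e6 -0.175 fy 3.2 fz 5.5 S [525.99 -47.18] 29.38
(2.674, array([-6.4,  3.6]), 13.9, 1781) back 1.571
1.571 30.001267790794373 29.9833
0 58 [386.41427491 386.97512643]
0 98 [409.41235458 448.92527251]
0.03 58 [390.53396587 384.39472831]
0.03 98 [414.50454404 445.97415947]
```

View pics/w2.png

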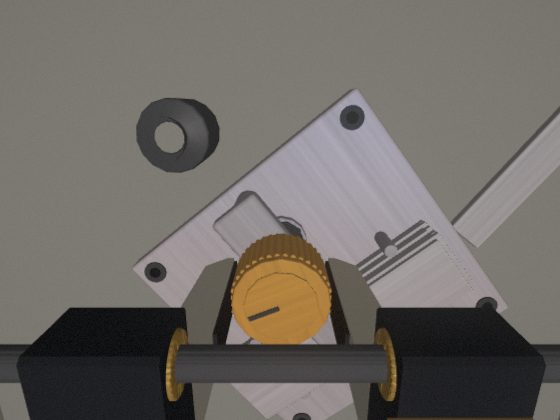

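The nut is gripped and backed off 1.571 rad. In this view only the strap's tail shows, at (250,220). I'll check the post in the side and scene cameras numerically.

```bash
python3 - <<'E'
from turn import *
from tri import P
import cv2
out=[]
for n,x0,y0 in (("side",265,150),("scene",240,215)):
    c=read_camera(n); im=c["image"]
    for a in (0,.05): 
        h=P(n+"0")@np.r_[pose(a,78)[0],1]; h=h[:2]/h[2]; print(n,a,h.round(2))
    h=P(n+"0")@np.r_[pose(0,78)[0],1]; h=h[:2]/h[2]
    u,v=h.round().astype(int); g=im[v-12:v+13,u-9:u+10].max(2)
    k=cv2.connectedComponentsWithStats((g<75).astype(np.uint8)); print(k[2][1:,4],(k[3][1:]+[u-9,v-12]).round(2).tolist())
    out.append(cv2.resize(im[v-45:v+45,u-40:u+40],None,fx=5,fy=5,interpolation=2))
cv2.imwrite("pics/end.png",np.hstack(out)); print(readout.read_state()["clock"])
E
```

```text
side 0 [305.99 190.72]
side 0.05 [304.73 190.04]
[12 48] [[297.33, 184.83], [305.75, 190.42]]
scene 0 [256.5  243.55]
scene 0.05 [257.56 244.42]
[35] [[256.29, 243.29]]
30.0833
```

View pics/end.png

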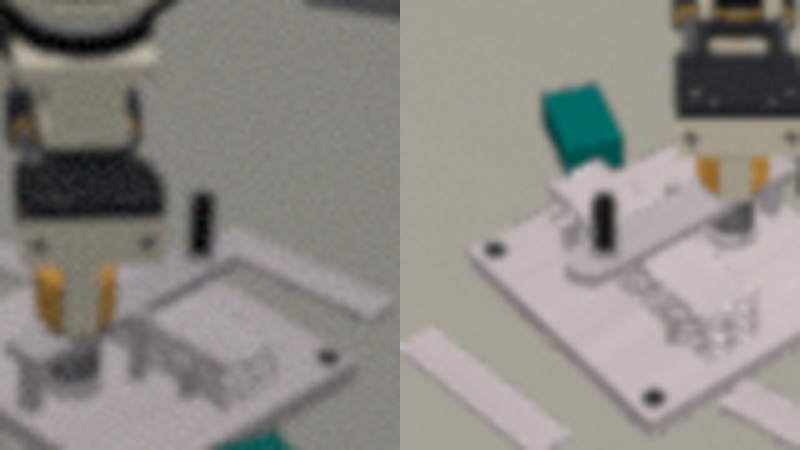

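Both views put the post within 0.4 px of where it should be with the strap home: side (305.8,190.4), scene (256.3,243.3). The gripper still holds the nut and the neighbours haven't moved, so I'm handing in.

```bash
python3 -c "
from bench import ticket; print(ticket.finish_job())"
```

```text
the job is handed in; nothing more can be done
None
```

The job is handed in: the strap is at its stop, the nut was bottomed out and then backed off a quarter turn (1.571 rad by its index line), and the gripper is still holding it, at about 30 s of the 67 s allowed.

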